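Line up the supply board's can capacitors by height on the kit rail

ROBOT

A 7-joint arm with a two-finger parallel gripper is mounted at the origin on the work surface; the furniture and walls round the work are solid. World frame = base frame: x ahead of the robot, y to its left, z up, the work surface at z = 0. Lengths are in m, angles in rad, forces in N, time in s.
With the tool pointing down it reaches from about 0.425 to 0.875 m from the base axis. Payload 9.9 kg.
Tool frame: the origin (TCP) lies at the very end of the fingers, on their centre line; the grasp point (between the pads) lies 19 mm behind it; z points along the fingers, y is the line along which they close (so a half turn about z gives the same grasp; the last joint's range is limited). The gripper opens to 85 mm and grips with 20 to 120 N. Pads are 22 mm wide; open, the fingers measure 114 mm over their backs; the gripper's body (76 mm by 85 mm) begins 54 mm behind the grasp point. The pads swing forward as they close: fully open they stand 13 mm farther back than shut.
Start: joints at [-0.084, 0.576, 0.025, 1.437, -0.015, 1.129, -0.057], TCP at [0.675, 0, 0.195] pointing down, gripper open.
Joint ranges: [-2.76, 2.76], [-0.34, 2.15], [-1.52, 1.57], [0.19, 2.46], [-1.09, 4.23], [0.17, 1.99], [-2.82, 2.82]. Speed limits (rad/s): [2.22, 2.22, 3.01, 3.01, 3.14, 3.14, 3.14].

INTERFACE

Orientations are given as [roll, pitch, yaw] about the fixed x, y, z axes, in that order (R = Rz(yaw) Ry(pitch) Rx(roll)).
In Python, from station import readout, optics, ctrl gives the robot as it stands. The module is installed in compiled form; this text tells all that it offers.
- The arm moves only by the tool step_arm, never from a script. Its argument "increments" is a list of rows, each a list of 7 numbers: the closure, from 0 (fully open) to 1 (shut), then the shift along the tool's x, y, z each as a share of 0.3 m, from -1 to 1, then the turn, a rotation vector about the tool's x, y, z each as a share of 2 pi rad, from -1 to 1. A call has 1 to 5 rows; each row shifts and turns the commanded pose from where the row before left it, along the tool's axes as they then stand; what a row does not reach is not made up. A row lasts 1/12 s, in which the tool goes at most 41.7 mm and 7.16 degrees, less where a joint would pass 70% of its speed; a pose out of reach is approached as far as the arm can. A call with a number of a shift or a turn outside -1 to 1 is refused whole. A call with a gripper value outside its range is refused whole. The fingers move at their own pace and stop on an object; "newtons" is the grip in N (left out, the last holds). Time passes only in rows, so rows that do not move let the fingers close. It gives the time, the measured TCP pose, the force, the opening and the grip force at its end, in the units of the state.
- readout.read_state(): the state, without advancing time (a new reading comes with each control period).
- optics.grab_frame(name): name is "scene" or "side" or "wrist"; returns a dict with "frame" (420x560x3 uint8, blue, green, red), "range_z" (420x560 float32, m along the optical axis (not along the pixel's ray), 0 where there is no reading), "intrinsics" (3x3 intrinsics, pixels), "k1" (the pictures are not rectified: a ray, as slopes to the right and down, at radius r is drawn at 1 + k1 r^2 times it, then the intrinsics apply), "world_to_cam" (4x4, takes a point from world to camera coordinates). Camera axes: x right, y down, z forward; pixel columns grow to the right and rows downward; lengths in m; the calibration is good to about 2 mm. A picture is of the moment at which its call begins.
- ctrl.sign_off(): hands the job in; it is judged then, once.
The state is a dict: "t": time; "joint_positions": joint angles; "joint_velocities": joint speeds; "tau": joint torques, N m; "eef_pos": TCP position; "tool_rot": TCP orientation; "contact_force": force on the tool from outside, world axes, zero at the start; "moment": the same for the moment, N m; "finger_gap": finger opening in m; "gripper_force": force on a finger pad.
Only numpy, scipy, OpenCV 4.12 (cv2) and the standard library are available. Lean on these libraries where they do the work, as an engineer would, in place of code of your own. Each camera call takes 0.05 s, during which the arm holds its last target. There are 200 camera calls.

TASK

Kit the four can capacitors for the supply board in the order they are fitted, lowest first: stand them in the four white nests of the kit rail in order of height, the shortest in the nest beside the green end stop and the tallest beside the grey one. Each must stand upright, pins up as it is now, fully down on the floor of its nest, and none may be knocked over on the way.

Things in the scene. Friction and masses are not known exactly. Their poses are not given: they have to be found in the camera images.
- cap_blue_center (a point): Can capacitor, royal blue sleeve with a pale stripe: a solid upright cylinder 35 mm in diameter and 50 mm tall, two 5 mm pins on top of that. It stands loose on its flat end, pins up; 60 g or up to a third more or less. Point: centre of the cylinder, half-way up (25 mm over its foot); z along the can, up.
- cap_gold_center (a point): Can capacitor, golden yellow sleeve with a dark stripe: a solid upright cylinder 35 mm in diameter and 65 mm tall, two 5 mm pins on top of that. It stands loose on its flat end, pins up; 75 g or up to a third more or less. Point: centre of the cylinder, half-way up (32.5 mm over its foot); z along the can, up.
- cap_maroon_center (a point): Can capacitor, dark red sleeve with a pale stripe: a solid upright cylinder 35 mm in diameter and 80 mm tall, two 5 mm pins on top of that. It stands loose on its flat end, pins up; 95 g or up to a third more or less. Point: centre of the cylinder, half-way up (40 mm over its foot); z along the can, up.
- cap_silver_center (a point): Can capacitor, silver-grey sleeve with a dark stripe: a solid upright cylinder 35 mm in diameter and 95 mm tall, two 5 mm pins on top of that. It stands loose on its flat end, pins up; 110 g or up to a third more or less. Point: centre of the cylinder, half-way up (47.5 mm over its foot); z along the can, up.
- nest_a_seat (a point): One of the four equal white nests in a row on the kit rail (number 1 counted from the rail's +y end). Outside 62 mm square; square pocket 39 mm wide and 10 mm deep, above it a square funnel mouth that widens to 53 mm over another 12 mm, so that the rim is 22 mm over the pocket floor. Point: centre of the pocket floor, on which a can's foot rests, 18 mm above the worktop.
- nest_b_seat (a point): One of the four equal white nests in a row on the kit rail (number 2 counted from the rail's +y end). Outside 62 mm square; square pocket 39 mm wide and 10 mm deep, above it a square funnel mouth that widens to 53 mm over another 12 mm, so that the rim is 22 mm over the pocket floor. Point: centre of the pocket floor, on which a can's foot rests, 18 mm above the worktop.
- nest_c_seat (a point): One of the four equal white nests in a row on the kit rail (number 3 counted from the rail's +y end). Outside 62 mm square; square pocket 39 mm wide and 10 mm deep, above it a square funnel mouth that widens to 53 mm over another 12 mm, so that the rim is 22 mm over the pocket floor. Point: centre of the pocket floor, on which a can's foot rests, 18 mm above the worktop.
- nest_d_seat (a point): One of the four equal white nests in a row on the kit rail (number 4 counted from the rail's +y end). Outside 62 mm square; square pocket 39 mm wide and 10 mm deep, above it a square funnel mouth that widens to 53 mm over another 12 mm, so that the rim is 22 mm over the pocket floor. Point: centre of the pocket floor, on which a can's foot rests, 18 mm above the worktop.
- rail: The fixed kit rail: aluminium plate 80 mm wide (its x) and 316 mm long (its y), top face 14 mm above the worktop, that carries the four nests in a row along its y at 66 mm pitch (99, 33, -33 and -99 mm) and an end stop at either end. Origin: centre of its underside on the worktop; z up. Place and yaw vary.
- green_stop: Bright green end stop, fixed across one end of the rail, 66 x 18 x 34 mm, just outside the last nest (its centre is 146.5 mm from the rail's middle). The other end has an equal dark grey stop. Which end is green varies. Origin: centre of its underside, on the rail's top face.
Not all that is in view belongs to the job. What is shaped like the part that bears cap_silver_center but purple is not meant.

How it is judged:
At the end, for the whole second after the job is handed in: The four cans stand in the nests in order of height, shortest beside the green stop, tallest beside the grey one: each within 8 mm of its nest's centre, its foot within 4 mm of the pocket floor's height, upright within 0.12 rad, and at rest (angle between each of cap_blue_center, cap_gold_center, cap_maroon_center, cap_silver_center's own z axis and vertical below 0.12 rad and linear speed of each of cap_blue, cap_gold, cap_maroon, cap_silver below 0.02 m/s and ((y of green_stop in the frame of rail above 0.1 m and horizontal distance between cap_blue_center and nest_a_seat below 0.008 m and height (world z) of cap_blue_center between 0.039 and 0.047 m and horizontal distance between cap_gold_center and nest_b_seat below 0.008 m and height (world z) of cap_gold_center between 0.0465 and 0.0545 m and horizontal distance between cap_maroon_center and nest_c_seat below 0.008 m and height (world z) of cap_maroon_center between 0.054 and 0.062 m and horizontal distance between cap_silver_center and nest_d_seat below 0.008 m and height (world z) of cap_silver_center between 0.0615 and 0.0695 m) or (y of green_stop in the frame of rail below -0.1 m and horizontal distance between cap_blue_center and nest_d_seat below 0.008 m and height (world z) of cap_blue_center between 0.039 and 0.047 m and horizontal distance between cap_gold_center and nest_c_seat below 0.008 m and height (world z) of cap_gold_center between 0.0465 and 0.0545 m and horizontal distance between cap_maroon_center and nest_b_seat below 0.008 m and height (world z) of cap_maroon_center between 0.054 and 0.062 m and horizontal distance between cap_silver_center and nest_a_seat below 0.008 m and height (world z) of cap_silver_center between 0.0615 and 0.0695 m))); the robot touches nothing.
It fails at once if the blue capacitor is knocked over (leans more than 1 rad) (angle between cap_blue_center's own z axis and vertical above 1 rad).
It fails at once if the gold capacitor is knocked over (leans more than 1 rad) (angle between cap_gold_center's own z axis and vertical above 1 rad).
It fails at once if the maroon capacitor is knocked over (leans more than 1 rad) (angle between cap_maroon_center's own z axis and vertical above 1 rad).
It fails at once if the silver capacitor is knocked over (leans more than 1 rad) (angle between cap_silver_center's own z axis and vertical above 1 rad).
It also fails if it takes over 93 s, if anything falls off the work surface, if the arm or the gripper's body presses on something with over 40 N, if the wrist force passes 120 N, or if a joint passes its speed limit or range.

## Working session

There is one attempt and no reset: what is moved stays moved. The work goes in short steps, Python scripts to look and compute and a tool call to move; the robot and the scene stay as the last step left them, time stands still between calls to the robot, and variables do not carry over. Pictures are saved under pics/ and viewed, at most 14 in all, crops included, and the job is handed in when it is done.

Besides the shell and the picture viewer there is one more tool, called after "Call:" by a JSON object that holds its "method" and its "body", one argument or row to a line. step_arm: Moves the arm, as the interface text tells. Shift numbers are shares of 0.3 m and turn numbers shares of 2 pi rad, none past 1 either way. Its arguments: {"type":"object","properties":{"increments":{"type":"array"},"newtons":{"type":"number"}},"required":["increments"]}

```bash
mkdir -p pics
python3 - <<'E'
from station import readout, optics
import cv2,numpy as np
s=readout.read_state()
for k in ("t","eef_pos","tool_rot","finger_gap"): print(k,s[k])
for n in ("scene","side"):
    f=optics.grab_frame(n); np.savez(n+".npz",**f); cv2.imwrite(f"pics/{n}0.png",f["frame"])
    print(n,f["intrinsics"],f["k1"],f["world_to_cam"])
E
```

```text
t 0.0
eef_pos [6.74482232e-01 3.21510108e-05 1.94447697e-01]
tool_rot [-3.13994297e+00  3.84891900e-05  1.57084920e+00]
finger_gap 0.08523406271372648
scene [[479.74060838   0.         278.55899319]
 [  0.         479.74060838 215.98065892]
 [  0.           0.           1.        ]] -0.027256909503813116 [[ 0.96288199  0.26968183  0.01140107 -0.53260451]
 [ 0.22201713 -0.7672616  -0.60167934 -0.08357463]
 [-0.15351438  0.58187743 -0.79865636  1.26226889]
 [ 0.          0.          0.          1.        ]]
side [[398.04450798   0.         283.91212914]
 [  0.         398.04450798 207.213519  ]
 [  0.           0.           1.        ]] -0.0878449875252088 [[ 0.99989028  0.0041062  -0.01423235 -0.54281221]
 [-0.01104305 -0.43374585 -0.90096759  0.06915543]
 [-0.00987277  0.9010259  -0.43365292  0.91782909]
 [ 0.          0.          0.          1.        ]]
```

View pics/scene0.png

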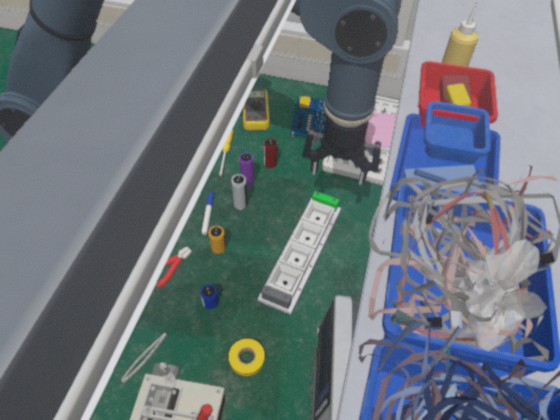

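View pics/side0.png

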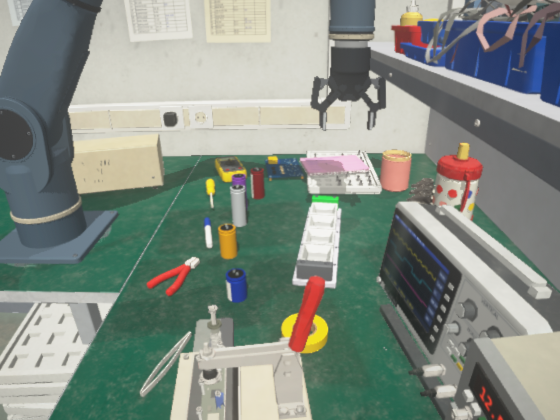

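Scene view: blue can (209,296), gold (217,240), silver (239,192) and maroon (270,152). The rail runs from the green stop (326,199) to the grey stop (277,297). The purple decoy is at (246,168), just behind the grey-silver can at (239,192). The silver one is the can meant, because its sleeve is grey. The side view agrees: silver (238,205), with purple behind it (239,182).

```bash
cat > h.py <<'E'
import numpy as np,cv2
def rays(f,uv):
    d=np.array([float(f["k1"]),0,0,0]); n=cv2.undistortPoints(np.float64(uv).reshape(-1,1,2),f["intrinsics"],d)[:,0]
    return np.c_[n,np.ones(len(n))]
def cloud(f):
    v,u=np.mgrid[0:420,0:560]; r=rays(f,np.c_[u.ravel(),v.ravel()])*f["range_z"].reshape(-1,1)
    T=f["world_to_cam"]; return ((r-T[:3,3])@T[:3,:3]).reshape(420,560,3)
def onplane(f,uv,z):
    T=f["world_to_cam"]; R=T[:3,:3]; c=-R.T@T[:3,3]; d=rays(f,uv)@R
    return c+d*((z-c[2])/d[:,2])[:,None]
E
python3 - <<'E'
import numpy as np,cv2
from h import *
H=dict(blue=.05,gold=.065,maroon=.08,silver=.095,purple=.095)
seeds=dict(scene=dict(blue=(209,296),gold=(217,240),maroon=(270,152),silver=(239,192),purple=(246,168)),
 side=dict(blue=(236,285),gold=(228,242),maroon=(258,184),silver=(238,205),purple=(239,180)))
for n in ("scene","side"):
    f=dict(np.load(n+".npz")); P=cloud(f); ok=f["range_z"]>0
    print(n,"table z",np.median(P[ok&(abs(P[...,2])<.02)][:,2]))
    for k,(u,v) in seeds[n].items():
        p=np.median(P[v-2:v+3,u-2:u+3].reshape(-1,3),0)
        m=ok&(np.hypot(P[...,0]-p[0],P[...,1]-p[1])<.03)&(abs(P[...,2]-H[k])<.006)
        Q=P[m]; c,r=cv2.minEnclosingCircle(np.float32(Q[:,:2])) if len(Q)>5 else ((0,0),0)
        print(k,p.round(3),len(Q),"circ",np.round(c,4),round(r,4),"mean",Q.mean(0).round(4) if len(Q) else 0)
    fr=f["frame"].astype(int); white=(fr.min(2)>120)&(fr.max(2)-fr.min(2)<40)
    m=ok&white&(abs(P[...,2]-.040)<.004)&(P[...,0]>.4)&(P[...,0]<.85)&(abs(P[...,1])<.3)
    k,lab,st,_=cv2.connectedComponentsWithStats(cv2.dilate(m.astype(np.uint8),np.ones((3,3))))
    i=1+st[1:,4].argmax(); Q=P[m&(lab==i)]
    print("nests",len(Q),cv2.minAreaRect(np.float32(Q[:,:2]*1000)),Q[:,2].mean())
    hsv=cv2.cvtColor(f["frame"],cv2.COLOR_BGR2HSV); g=ok&(cv2.inRange(hsv,(50,150,120),(75,255,255))>0)&(abs(P[...,2]-.048)<.004)
    print("green",g.sum(),P[g].mean(0))
    if n=="scene":
        for uv in ((150,150),(250,60),(200,140),(80,380),(405,150),(350,300),(335,350)): print(uv,P[uv[1],uv[0]].round(3))
    else:
        for uv in ((410,40),(420,230),(380,270),(310,290)): print(uv,P[uv[1],uv[0]].round(3))
E
```

```text
scene table z 0.0001272880106532757
blue [ 0.466 -0.234  0.05 ] 203 circ [ 0.4588 -0.2238] 0.0176 mean [ 0.4596 -0.2247  0.0502]
gold [ 0.433 -0.097  0.053] 152 circ [ 0.4273 -0.0833] 0.0173 mean [ 0.4275 -0.0847  0.0648]
maroon [0.474 0.198 0.063] 103 circ [0.4702 0.2116] 0.0177 mean [0.4711 0.21   0.0787]
silver [0.44  0.043 0.065] 127 circ [0.4348 0.0569] 0.0175 mean [0.4359 0.0552 0.0951]
purple [0.434 0.117 0.072] 115 circ [0.4296 0.13  ] 0.0177 mean [0.43   0.1293 0.0938]
nests 1054 ((621.7842407226562, -42.19966125488281), (264.3864440917969, 62.9913444519043), 81.2942123413086) 0.039268303034229284
green 135 [0.64389379 0.10018864 0.04739348]
(150, 150) [ 0.657 -0.56   0.853]
(250, 60) [ 0.656 -0.456  0.817]
(200, 140) [ 0.656 -0.524  0.824]
(80, 380) [ 0.656 -0.625  0.817]
(405, 150) [ 0.782 -0.045  0.391]
(350, 300) [ 0.75  -0.237  0.191]
(335, 350) [ 0.743 -0.337  0.193]
side table z 0.0006590647929682192
blue [ 0.462 -0.239  0.038] 214 circ [ 0.4603 -0.2248] 0.0176 mean [ 0.4607 -0.2285  0.0503]
gold [ 0.43  -0.098  0.04 ] 124 circ [ 0.4262 -0.0858] 0.0176 mean [ 0.4275 -0.088   0.0647]
maroon [0.473 0.199 0.044] 66 circ [0.4686 0.2119] 0.0181 mean [0.469  0.209  0.0793]
silver [0.437 0.042 0.057] 88 circ [0.4349 0.0564] 0.0167 mean [0.436  0.0526 0.0944]
purple [0.433 0.118 0.089] 73 circ [0.4292 0.1298] 0.0163 mean [0.4303 0.1271 0.0941]
nests 786 ((622.2192993164062, -37.82493591308594), (264.2154235839844, 62.279266357421875), 81.34183502197266) 0.03899489906639558
green 96 [0.64329348 0.09809467 0.04702051]
(410, 40) [0.794 0.026 0.415]
(420, 230) [ 0.735 -0.316  0.185]
(380, 270) [ 0.706 -0.243  0.068]
(310, 290) [ 0.572 -0.499  0.225]
```

Both views agree to about 2 mm on every can, and the measured heights match the given sizes. Green is at the +y end, so blue goes to nest a, gold to b, maroon to c and silver to d. I'll check the silver/purple pair in an enlarged crop and move towards blue.

```bash
python3 -c "
import cv2;i=cv2.imread('pics/scene0.png')[120:320,190:350];cv2.imwrite('pics/crop0.png',cv2.resize(i,None,fx=3,fy=3,interpolation=2))"
```

```text
(no output)
```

View pics/crop0.png

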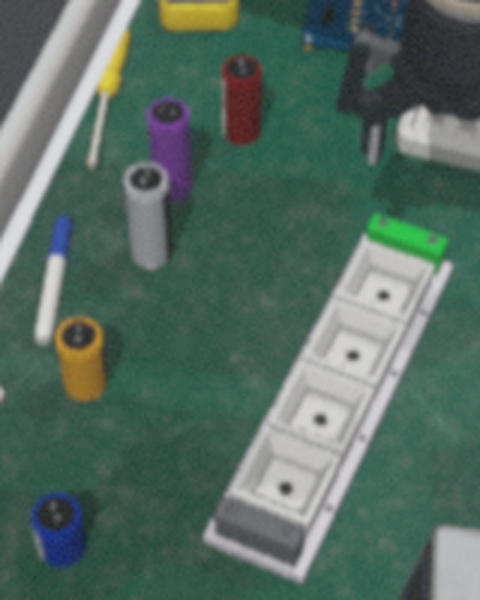

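Call:
{"method": "step_arm", "body": {
  "increments": [
    [0, -0.09, -0.09, 0, 0, 0, 0],
    [0, -0.09, -0.09, 0, 0, 0, 0],
    [0, -0.09, -0.09, 0, 0, 0, 0],
    [0, -0.09, -0.09, 0, 0, 0, 0]
  ],
  "newtons": 50
}}

```text
t: 0.43
eef_pos: [0.5654, -0.1089, 0.1948]
tool_rot: [-3.141, 0.0, 1.571]
contact_force: [0.7, -1.3, 0.4]
finger_gap: 0.0855
gripper_force: 0.0
```

Call:
{"method": "step_arm", "body": {
  "increments": [
    [0, -0.09, -0.09, 0, 0, 0, 0],
    [0, -0.09, -0.09, 0, 0, 0, 0],
    [0, -0.09, -0.09, 0.05, 0, 0, 0],
    [0, -0.09, -0.08, 0.1, 0, 0, 0]
  ]
}}

```text
t: 0.77
eef_pos: [0.4639, -0.2153, 0.1554]
tool_rot: [3.137, 0.002, 1.57]
contact_force: [0.5, -2.1, -0.9]
finger_gap: 0.0854
gripper_force: 0.0
```

The crop shows the grey-silver can in front of the purple decoy. It also shows the dark floor holes at the nest centres, which in full-image pixels are about a(318,218), b(308,238), c(297,260), d(285,282). I'll cast those onto z=0.018 and check the blue can with the wrist camera.

Run:
```python
import numpy as np,cv2
from h import *
from station import optics
f=dict(np.load("scene.npz")); g=cv2.cvtColor(f["frame"],cv2.COLOR_BGR2GRAY).astype(float)
uv=[]
for u,v in ((317.7,218.3),(307.7,238.3),(296.7,259.7),(285.3,282.3)):
    y0,x0=int(v)-4,int(u)-4; p=g[y0:y0+10,x0:x0+10]; w=np.clip(np.median(p)-25-p,0,None); yy,xx=np.mgrid[y0:y0+10,x0:x0+10]
    uv.append(((w*xx).sum()/w.sum(),(w*yy).sum()/w.sum()))
P=onplane(f,uv,.018); print(np.round(uv,1),P.round(4),np.linalg.norm(np.diff(P,axis=0),axis=1),P.mean(0))
w=optics.grab_frame("wrist"); np.savez("w1.npz",**w); cv2.imwrite("pics/w1.png",w["frame"])
C=cloud(w); m=(w["range_z"]>0)&(abs(C[...,2]-.05)<.004)&(np.hypot(C[...,0]-.46,C[...,1]+.224)<.04)
print(m.sum(),cv2.minEnclosingCircle(np.float32(C[m][:,:2])) if m.sum()>5 else 0)
```

```text
[[317.4 218.1]
 [307.2 238.1]
 [296.4 259.5]
 [284.8 282.3]] [[ 0.637   0.0546  0.018 ]
 [ 0.6269 -0.0105  0.018 ]
 [ 0.6168 -0.0756  0.018 ]
 [ 0.6069 -0.1409  0.018 ]] [0.06588424 0.0658463  0.06602749] [ 0.62189003 -0.04309706  0.018     ]
1323 ((0.4609464704990387, -0.22160716354846954), 0.017515800893306732)
```

View pics/w1.png

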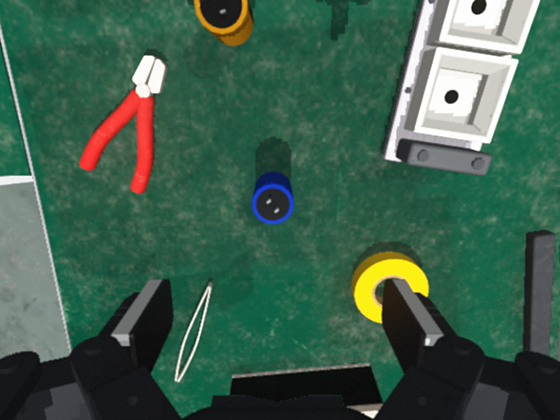

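Wrist view: the blue can's top is at (272,204) and gives (0.461,-0.222), agreeing to 2 mm. Nest d's hole is at (452,97). The path down is clear, with the tape roll at (390,288) well outside the fingers. Nest pitch comes out at 65.9 mm, as it should. Now picking blue.

Call:
{"method": "step_arm", "body": {
  "increments": [
    [0, -0.02, -0.003, 0.09, 0, 0, 0],
    [0, -0.003, 0, 0.09, 0, 0, 0],
    [0, 0, 0, 0.09, 0, 0, 0],
    [0, 0, 0, 0.09, 0, 0, 0],
    [0, 0, 0, 0.058, 0, 0, 0]
  ]
}}

```text
t: 1.23
eef_pos: [0.4628, -0.2192, 0.0259]
tool_rot: [-3.139, -0.001, 1.571]
contact_force: [0.8, -0.3, 0.2]
finger_gap: 0.0852
gripper_force: 0.0
```

Call:
{"method": "step_arm", "body": {
  "increments": [
    [0, 0, 0, 0, 0, 0, 0],
    [1, 0, 0, 0, 0, 0, 0],
    [1, 0, 0, 0, 0, 0, 0],
    [1, 0, 0, 0, 0, 0, 0],
    [1, 0, 0, 0, 0, 0, 0]
  ]
}}

```text
t: 1.65
eef_pos: [0.4646, -0.2201, 0.0295]
tool_rot: [3.14, 0.001, 1.571]
contact_force: [0.5, -0.2, 0.2]
finger_gap: 0.0389
gripper_force: 0.0
```

Call:
{"method": "step_arm", "body": {
  "increments": [
    [1, 0, 0, 0, 0, 0, 0],
    [1, 0, 0, 0, 0, 0, 0],
    [1, 0, 0, 0, 0, 0, 0]
  ]
}}

```text
t: 1.9
eef_pos: [0.464, -0.2199, 0.0287]
tool_rot: [3.141, 0.0, 1.571]
contact_force: [0.1, 0.5, -0.7]
finger_gap: 0.001
gripper_force: 0.0
```

The fingers shut on nothing, so I'm looking before doing anything else.

Run:
```python
import numpy as np,cv2
from h import *
from station import optics
ims=[]
for n,(u,v) in (("side",(236,265)),("scene",(215,280))):
    f=optics.grab_frame(n); np.savez(n+"2.npz",**f)
    ims.append(cv2.resize(f["frame"][v-70:v+70,u-65:u+65],None,fx=3,fy=3,interpolation=2))
    C=cloud(f); h=cv2.cvtColor(f["frame"],cv2.COLOR_BGR2HSV)
    m=(f["range_z"]>0)&(cv2.inRange(h,(105,150,40),(130,255,255))>0)&(np.hypot(C[...,0]-.46,C[...,1]+.224)<.08)
    print(n,m.sum(),C[m].min(0) if m.any() else 0,C[m].max(0) if m.any() else 0)
cv2.imwrite("pics/chk1.png",np.hstack(ims))
```

```text
side 391 [ 0.42995043 -0.24226405  0.00084886] [ 0.47703532 -0.15000869  0.05287131]
scene 194 [ 0.44161801 -0.24138456 -0.00239563] [ 0.47651309 -0.19417803  0.05400653]
```

View pics/chk1.png

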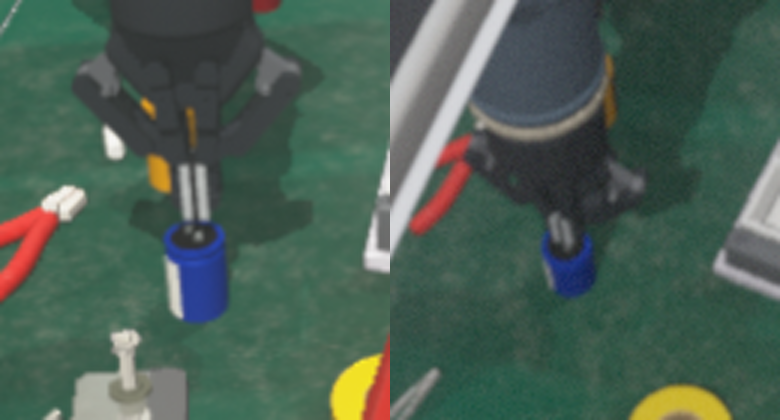

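The can still stands untouched, and the fingers ended at its top: about (195,228) in the left panel and (565,240) in the right. I'll measure where the fingertips really are.

Run:
```python
import numpy as np,cv2
from h import *
from station import readout
for n,(x0,y0),pts in (("side",(171,195),((186,180),(187,205),(187,220),(203,205),(203,220))),("scene",(150,210),((557-390,225),(568-390,225),(570-390,238)))):
    f=dict(np.load(n+"2.npz")); C=cloud(f)
    for a,b in pts:
        u,v=round(x0+a/3),round(y0+b/3); print(n,u,v,C[v,u].round(4),f["frame"][v,u])
s=readout.read_state(); print({k:np.round(s[k],4) for k in ("t","eef_pos","tool_rot","joint_positions","contact_force","finger_gap")})
```

```text
side 233 255 [ 0.46   -0.2313  0.0938] [163 165 163]
side 233 263 [ 0.459  -0.2325  0.0785] [180 182 180]
side 233 268 [ 0.454  -0.2073  0.0512] [128 116 110]
side 239 263 [ 0.4692 -0.2327  0.0786] [164 166 164]
side 239 268 [ 0.468  -0.2289  0.0659] [137 118 112]
scene 206 285 [ 0.4618 -0.2308  0.09  ] [91 88 85]
scene 209 285 [ 0.4681 -0.2298  0.0914] [104 101 100]
scene 210 289 [ 0.4685 -0.2299  0.0746] [103 102 100]
{'t': np.float64(2.0), 'eef_pos': array([ 0.4639, -0.2199,  0.0285]), 'tool_rot': array([3.1413e+00, 1.0000e-04, 1.5708e+00]), 'joint_positions': array([ 0.329 ,  0.564 ,  0.0328,  2.0499, -0.0348,  0.5279,  0.3867]), 'contact_force': array([-0.5053, -0.4436, -0.5196]), 'finger_gap': np.float64(-0.0001)}
```

Run:
```python
import numpy as np
from h import *
for n,xy in (("side",(.675,0)),("scene",(.675,0)),("side2",(.464,-.22)),("scene2",(.464,-.22))):
    f=dict(np.load(n+".npz")); C=cloud(f)
    m=(f["range_z"]>0)&(abs(C[...,0]-xy[0])<.07)&(abs(C[...,1]-xy[1])<.03)&(C[...,2]>(.12 if '2' not in n else .057))
    z=np.sort(C[m][:,2]); q=C[m][np.argsort(C[m][:,2])[:6]]; print(n,m.sum(),z[[0,3,10,20]].round(4)); print(q.round(3))
```

```text
side 3257 [0.2456 0.2462 0.2474 0.2501]
[[ 0.629 -0.008  0.246]
 [ 0.716  0.004  0.246]
 [ 0.624 -0.001  0.246]
 [ 0.627 -0.011  0.246]
 [ 0.716 -0.006  0.246]
 [ 0.625 -0.012  0.247]]
scene 3041 [0.2429 0.2469 0.249  0.2514]
[[ 0.63   0.005  0.243]
 [ 0.719 -0.011  0.246]
 [ 0.629 -0.01   0.247]
 [ 0.721 -0.012  0.247]
 [ 0.629 -0.008  0.247]
 [ 0.716 -0.011  0.248]]
side2 7313 [0.0656 0.0673 0.0692 0.0716]
[[ 0.471 -0.223  0.066]
 [ 0.468 -0.229  0.066]
 [ 0.467 -0.231  0.067]
 [ 0.46  -0.231  0.067]
 [ 0.471 -0.222  0.067]
 [ 0.465 -0.231  0.068]]
scene2 2911 [0.0574 0.067  0.0714 0.0769]
[[ 0.462 -0.23   0.057]
 [ 0.464 -0.228  0.06 ]
 [ 0.469 -0.228  0.066]
 [ 0.468 -0.226  0.067]
 [ 0.471 -0.226  0.068]
 [ 0.464 -0.231  0.069]]
```

The visible fingertips sit about 37 mm above the reported TCP. It's the same before the move (0.246 against 0.195 plus the 13 mm swing) and now (0.066 against 0.0285). The can's top at 0.05 stayed untouched, which confirms it, so I'll command z 37–40 mm lower, in small steps, watching the force.

Call:
{"method": "step_arm", "body": {
  "increments": [
    [0, 0, 0, 0, 0, 0, 0],
    [0, -0.005, -0.007, 0, 0, 0, 0],
    [0, -0.005, -0.006, 0, 0, 0, 0],
    [0, 0, 0, 0, 0, 0, 0],
    [0, 0, 0, 0, 0, 0, 0]
  ]
}}

```text
t: 2.42
eef_pos: [0.4596, -0.2231, 0.0283]
tool_rot: [-3.141, 0.0, 1.57]
contact_force: [0.1, 0.1, -0.2]
finger_gap: 0.0602
gripper_force: 0.0
```

Call:
{"method": "step_arm", "body": {
  "increments": [
    [0, 0, 0, 0, 0, 0, 0],
    [0, 0, 0, 0, 0, 0, 0],
    [0, 0, 0, 0.05, 0, 0, 0],
    [0, 0, 0, 0.05, 0, 0, 0]
  ]
}}

```text
t: 2.75
eef_pos: [0.4608, -0.2231, -0.0014]
tool_rot: [3.139, 0.001, 1.571]
contact_force: [1.5, -1.4, -1.1]
finger_gap: 0.0852
gripper_force: 0.0
```

Call:
{"method": "step_arm", "body": {
  "increments": [
    [0, 0, 0, 0.03, 0, 0, 0],
    [0, 0, 0, 0, 0, 0, 0]
  ]
}}

```text
t: 2.92
eef_pos: [0.4589, -0.2223, -0.0123]
tool_rot: [-3.139, -0.001, 1.571]
contact_force: [-0.2, -0.1, 0.2]
finger_gap: 0.0855
gripper_force: 0.0
```

Call:
{"method": "step_arm", "body": {
  "increments": [
    [1, 0, 0, 0, 0, 0, 0],
    [1, 0, 0, 0, 0, 0, 0],
    [1, 0, 0, 0, 0, 0, 0],
    [1, 0, 0, 0, 0, 0, 0],
    [1, 0, 0, 0, 0, 0, 0]
  ]
}}

```text
t: 3.33
eef_pos: [0.4602, -0.223, -0.0099]
tool_rot: [3.141, 0.0, 1.571]
contact_force: [-0.3, 0.2, 5.4]
finger_gap: 0.0325
gripper_force: 49.1
```

Call:
{"method": "step_arm", "body": {
  "increments": [
    [1, 0, 0, 0, 0, 0, 0],
    [1, 0, 0, 0, 0, 0, 0],
    [1, 0, 0, 0, 0, 0, 0]
  ]
}}

```text
t: 3.58
eef_pos: [0.4603, -0.223, -0.0099]
tool_rot: [3.141, 0.0, 1.571]
contact_force: [-1.0, 0.7, 5.6]
finger_gap: 0.0325
gripper_force: 49.1
```

Call:
{"method": "step_arm", "body": {
  "increments": [
    [1, 0, 0, -0.08, 0, 0, 0],
    [1, 0, 0, -0.12, 0, 0, 0],
    [1, 0.05, 0.03, -0.08, 0, 0, 0],
    [1, 0.1, 0.06, 0, 0, 0, 0],
    [1, 0.1, 0.06, 0, 0, 0, 0]
  ]
}}

```text
t: 4.0
eef_pos: [0.5062, -0.1486, 0.0756]
tool_rot: [3.138, 0.001, 1.567]
contact_force: [0.3, -0.0, -1.1]
finger_gap: 0.0326
gripper_force: 49.9
```

Call:
{"method": "step_arm", "body": {
  "increments": [
    [1, 0.1, 0.06, 0, 0, 0, 0],
    [1, 0.1, 0.06, 0, 0, 0, 0],
    [1, 0.1, 0.06, 0, 0, 0, 0],
    [1, 0.1, 0.06, 0, 0, 0, 0],
    [1, 0.1, 0.06, 0, 0, 0, 0]
  ]
}}

```text
t: 4.42
eef_pos: [0.5955, 0.0038, 0.0736]
tool_rot: [3.141, 0.0, 1.571]
contact_force: [1.0, -1.0, -0.6]
finger_gap: 0.0328
gripper_force: 49.9
```

Call:
{"method": "step_arm", "body": {
  "increments": [
    [1, 0.1, 0.06, 0, 0, 0, 0],
    [1, 0.075, 0.06, 0, 0, 0, 0],
    [1, 0, 0.02, 0, 0, 0, 0],
    [1, 0, 0, 0, 0, 0, 0]
  ]
}}

```text
t: 4.75
eef_pos: [0.6381, 0.0568, 0.0731]
tool_rot: [3.141, -0.001, 1.574]
contact_force: [-0.5, -0.7, -0.8]
finger_gap: 0.0323
gripper_force: 49.9
```

Call:
{"method": "step_arm", "body": {
  "increments": [
    [1, -0.007, -0.003, 0.07, 0, 0, 0],
    [1, 0, 0, 0.06, 0, 0, 0],
    [1, 0, 0, 0.03, 0, 0, 0],
    [1, 0, 0, 0.02, 0, 0, 0],
    [1, 0, 0, 0.02, 0, 0, 0]
  ]
}}

```text
t: 5.17
eef_pos: [0.6363, 0.053, 0.0141]
tool_rot: [3.141, -0.001, 1.57]
contact_force: [0.5, 2.2, 1.3]
finger_gap: 0.0323
gripper_force: 50.6
```

Call:
{"method": "step_arm", "body": {
  "increments": [
    [1, 0, 0, 0.012, 0, 0, 0],
    [1, 0, 0, 0, 0, 0, 0]
  ]
}}

```text
t: 5.33
eef_pos: [0.6361, 0.0529, 0.0096]
tool_rot: [3.141, -0.001, 1.571]
contact_force: [0.9, 3.8, -2.2]
finger_gap: 0.0321
gripper_force: 50.3
```

Call:
{"method": "step_arm", "body": {
  "increments": [
    [0, 0, 0, 0, 0, 0, 0],
    [0, 0, 0, 0, 0, 0, 0],
    [0, 0, 0, 0, 0, 0, 0],
    [0, 0, 0, 0, 0, 0, 0],
    [0, 0, 0, 0, 0, 0, 0]
  ]
}}

```text
t: 5.75
eef_pos: [0.636, 0.0521, 0.0099]
tool_rot: [3.141, 0.0, 1.57]
contact_force: [0.2, 0.4, -0.3]
finger_gap: 0.0853
gripper_force: 0.0
```

Call:
{"method": "step_arm", "body": {
  "increments": [
    [0, 0, 0, 0, 0, 0, 0],
    [0, 0, 0, -0.07, 0, 0, 0],
    [0, 0, 0, -0.12, 0, 0, 0],
    [0, -0.05, -0.07, -0.05, 0, 0, 0],
    [0, -0.07, -0.1, 0, 0, 0, 0]
  ]
}}

```text
t: 6.17
eef_pos: [0.5891, 0.0186, 0.0852]
tool_rot: [3.133, -0.002, 1.574]
contact_force: [0.5, -1.4, -0.4]
finger_gap: 0.0851
gripper_force: 0.0
```

Call:
{"method": "step_arm", "body": {
  "increments": [
    [0, -0.07, -0.1, 0, 0, 0, 0],
    [0, -0.07, -0.1, 0, 0, 0, 0],
    [0, -0.07, -0.1, 0, 0, 0, 0],
    [0, -0.07, -0.1, 0, 0, 0, 0],
    [0, -0.06, -0.1, 0, 0, 0, 0]
  ]
}}

```text
t: 6.58
eef_pos: [0.4335, -0.0867, 0.0819]
tool_rot: [3.141, 0.0, 1.57]
contact_force: [0.2, -1.0, 0.0]
finger_gap: 0.0855
gripper_force: 0.0
```

```bash
cat > chk.py <<'E'
import numpy as np,cv2,sys
from h import *
from station import optics,readout
# args: view cx cy ztop -> top-face centre from the depth cloud
def top(f,x,y,z,tol=.005):
    C=cloud(f); m=(f["range_z"]>0)&(abs(C[...,2]-z)<tol)&(np.hypot(C[...,0]-x,C[...,1]-y)<.03)
    return (m.sum(),np.round(cv2.minEnclosingCircle(np.float32(C[m][:,:2]))[0],4),C[m][:,2].mean().round(4)) if m.sum()>5 else m.sum()
E
python3 - <<'E'
from chk import *
f=optics.grab_frame("side"); print("blue in nest a",top(f,.637,.0546,.068)); cv2.imwrite("pics/s3.png",f["frame"])
w=optics.grab_frame("wrist"); print("gold wrist",top(w,.427,-.085,.065)); print(readout.read_state()["eef_pos"])
E
```

```text
blue in nest a (np.int64(94), array([0.6332, 0.0522]), np.float64(0.0677))
gold wrist (np.int64(2700), array([ 0.4279, -0.081 ]), np.float64(0.0656))
[ 0.42932012 -0.08854055  0.08179479]
```

View pics/s3.png

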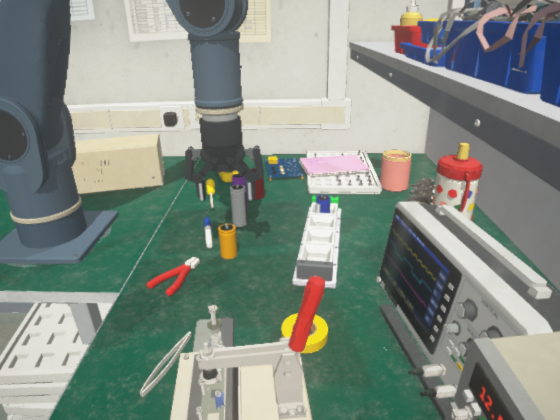

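Side view: the gripper is over the gold can (228,242) and blue sits in nest a at (324,203), with its top at 0.0677 (0.068 means fully seated). Now picking gold.

Call:
{"method": "step_arm", "body": {
  "increments": [
    [0, 0.018, -0.008, 0, 0, 0, 0],
    [0, 0, 0, 0.09, 0, 0, 0],
    [0, 0, 0, 0.09, 0, 0, 0],
    [0, 0, 0, 0.08, 0, 0, 0],
    [0, 0, 0, 0, 0, 0, 0]
  ]
}}

```text
t: 7.1
eef_pos: [0.4319, -0.0785, 0.0006]
tool_rot: [-3.138, -0.001, 1.573]
contact_force: [-0.5, -0.2, 0.3]
finger_gap: 0.0853
gripper_force: 0.0
```

Call:
{"method": "step_arm", "body": {
  "increments": [
    [1, 0, 0, 0, 0, 0, 0],
    [1, 0, 0, 0, 0, 0, 0],
    [1, 0, 0, 0, 0, 0, 0],
    [1, 0, 0, 0, 0, 0, 0],
    [1, 0, 0, 0, 0, 0, 0]
  ]
}}

```text
t: 7.52
eef_pos: [0.4332, -0.08, 0.0048]
tool_rot: [3.14, 0.0, 1.571]
contact_force: [-0.6, 0.1, 7.6]
finger_gap: 0.033
gripper_force: 47.9
```

Call:
{"method": "step_arm", "body": {
  "increments": [
    [1, 0, 0, 0, 0, 0, 0],
    [1, 0, 0, 0, 0, 0, 0]
  ]
}}

```text
t: 7.68
eef_pos: [0.4332, -0.0801, 0.0048]
tool_rot: [3.14, 0.0, 1.571]
contact_force: [-0.7, -0.7, 7.8]
finger_gap: 0.0331
gripper_force: 47.9
```

Call:
{"method": "step_arm", "body": {
  "increments": [
    [1, 0, 0, -0.08, 0, 0, 0],
    [1, 0, 0, -0.12, 0, 0, 0],
    [1, 0.02, 0.06, -0.07, 0, 0, 0],
    [1, 0.04, 0.11, 0, 0, 0, 0],
    [1, 0.04, 0.11, 0, 0, 0, 0]
  ]
}}

```text
t: 8.1
eef_pos: [0.5183, -0.0503, 0.0875]
tool_rot: [3.137, 0.0, 1.569]
contact_force: [0.8, -0.4, -0.3]
finger_gap: 0.0327
gripper_force: 48.9
```

Call:
{"method": "step_arm", "body": {
  "increments": [
    [1, 0.04, 0.11, 0, 0, 0, 0],
    [1, 0.04, 0.11, 0, 0, 0, 0],
    [1, 0.04, 0.1, 0, 0, 0, 0],
    [1, 0.02, 0.046, 0, 0, 0, 0],
    [1, 0, 0, 0, 0, 0, 0]
  ]
}}

```text
t: 8.52
eef_pos: [0.6297, -0.0053, 0.0849]
tool_rot: [3.139, -0.001, 1.574]
contact_force: [-0.6, 0.6, -0.6]
finger_gap: 0.033
gripper_force: 48.9
```

Call:
{"method": "step_arm", "body": {
  "increments": [
    [1, 0, 0, 0, 0, 0, 0]
  ]
}}

```text
t: 8.6
eef_pos: [0.6265, -0.0076, 0.0847]
tool_rot: [-3.141, 0.0, 1.572]
contact_force: [-0.5, -0.3, -1.6]
finger_gap: 0.0334
gripper_force: 49.0
```

Run:
```python
from chk import *
s=readout.read_state(); print(s["eef_pos"],s["contact_force"])
for n in ("side","scene"):
    f=optics.grab_frame(n); h=cv2.cvtColor(f["frame"],cv2.COLOR_BGR2HSV); C=cloud(f)
    m=(f["range_z"]>0)&(cv2.inRange(h,(12,140,60),(30,255,255))>0)&(np.hypot(C[...,0]-.627,C[...,1]+.01)<.04)&(C[...,2]>.05)
    q=C[m]; print(n,m.sum(),q.min(0).round(4),q.max(0).round(4))
```

```text
[ 0.62647919 -0.00762107  0.08469145] [-0.46003772 -0.34014106 -1.63345563]
side 428 [ 0.6047 -0.0299  0.082 ] [ 0.6404 -0.0039  0.1485]
scene 282 [ 0.6046 -0.0301  0.0826] [0.639  0.0059 0.1491]
```

Call:
{"method": "step_arm", "body": {
  "increments": [
    [1, 0.007, 0.013, 0.05, 0, 0, 0],
    [1, 0, 0, 0.06, 0, 0, 0],
    [1, 0, 0, 0.04, 0, 0, 0],
    [1, 0, 0, 0.025, 0, 0, 0],
    [1, 0, 0, 0.02, 0, 0, 0]
  ]
}}

```text
t: 9.12
eef_pos: [0.6309, -0.0068, 0.0266]
tool_rot: [3.14, 0.0, 1.57]
contact_force: [1.8, -0.8, 0.2]
finger_gap: 0.0333
gripper_force: 49.6
```

Call:
{"method": "step_arm", "body": {
  "increments": [
    [1, 0, 0, 0.008, 0, 0, 0],
    [1, 0, 0, 0, 0, 0, 0]
  ]
}}

```text
t: 9.28
eef_pos: [0.6307, -0.0064, 0.0238]
tool_rot: [3.141, 0.0, 1.57]
contact_force: [1.9, -0.9, -2.1]
finger_gap: 0.0335
gripper_force: 48.6
```

Call:
{"method": "step_arm", "body": {
  "increments": [
    [0, 0, 0, 0, 0, 0, 0],
    [0, 0, 0, 0, 0, 0, 0],
    [0, 0, 0, 0, 0, 0, 0],
    [0, 0, 0, 0, 0, 0, 0],
    [0, 0, 0, 0, 0, 0, 0]
  ]
}}

```text
t: 9.7
eef_pos: [0.6302, -0.0059, 0.0239]
tool_rot: [-3.141, -0.0, 1.571]
contact_force: [-0.6, 1.2, 0.3]
finger_gap: 0.0853
gripper_force: 0.0
```

Call:
{"method": "step_arm", "body": {
  "increments": [
    [0, 0, 0, 0, 0, 0, 0],
    [0, 0, 0, -0.08, 0, 0, 0],
    [0, 0, 0, -0.12, 0, 0, 0],
    [0, 0.05, -0.04, -0.06, 0, 0, 0],
    [0, 0.09, -0.07, 0, 0, 0, 0]
  ]
}}

```text
t: 10.12
eef_pos: [0.6014, 0.0326, 0.1061]
tool_rot: [3.133, 0.001, 1.565]
contact_force: [0.9, 0.9, 0.3]
finger_gap: 0.0852
gripper_force: 0.0
```

Call:
{"method": "step_arm", "body": {
  "increments": [
    [0, 0.1, -0.07, 0, 0, 0, 0],
    [0, 0.1, -0.07, 0, 0, 0, 0],
    [0, 0.1, -0.07, 0, 0, 0, 0],
    [0, 0.1, -0.07, 0, 0, 0, 0],
    [0, 0.1, -0.07, 0, 0, 0, 0]
  ]
}}

```text
t: 10.53
eef_pos: [0.4911, 0.1872, 0.102]
tool_rot: [3.141, -0.0, 1.571]
contact_force: [0.2, 0.9, 0.3]
finger_gap: 0.0852
gripper_force: 0.0
```

Call:
{"method": "step_arm", "body": {
  "increments": [
    [0, 0.087, -0.077, 0, 0, 0, 0],
    [0, 0, 0, 0, 0, 0, 0],
    [0, 0, 0, 0, 0, 0, 0]
  ]
}}

```text
t: 10.78
eef_pos: [0.4678, 0.2142, 0.102]
tool_rot: [-3.141, -0.001, 1.575]
contact_force: [2.0, -0.4, 0.2]
finger_gap: 0.0855
gripper_force: 0.0
```

Run:
```python
from chk import *
f=optics.grab_frame("side"); print("gold in b",top(f,.627,-.0105,.083),"blue",top(f,.637,.0546,.068))
w=optics.grab_frame("wrist"); print("maroon",top(w,.47,.211,.08)); print(readout.read_state()["eef_pos"])
```

```text
gold in b (np.int64(111), array([ 0.6229, -0.0096]), np.float64(0.0826)) blue (np.int64(74), array([0.6336, 0.0526]), np.float64(0.0682))
maroon (np.int64(2527), array([0.471, 0.217]), np.float64(0.0806))
[0.46971512 0.21162894 0.10195988]
```

Call:
{"method": "step_arm", "body": {
  "increments": [
    [0, 0.003, 0.008, 0, 0, 0, 0],
    [0, 0, 0, 0.09, 0, 0, 0],
    [0, 0, 0, 0.1, 0, 0, 0],
    [0, 0, 0, 0.107, 0, 0, 0],
    [0, 0, 0, 0, 0, 0, 0]
  ]
}}

```text
t: 11.3
eef_pos: [0.4697, 0.2105, 0.0082]
tool_rot: [-3.135, 0.004, 1.569]
contact_force: [-1.1, -1.0, 0.2]
finger_gap: 0.0852
gripper_force: 0.0
```

Call:
{"method": "step_arm", "body": {
  "increments": [
    [1, 0, 0, 0, 0, 0, 0],
    [1, 0, 0, 0, 0, 0, 0],
    [1, 0, 0, 0, 0, 0, 0],
    [1, 0, 0, 0, 0, 0, 0],
    [1, 0, 0, 0, 0, 0, 0]
  ]
}}

```text
t: 11.72
eef_pos: [0.4725, 0.2135, 0.0143]
tool_rot: [3.139, -0.001, 1.571]
contact_force: [-0.9, 0.2, 8.4]
finger_gap: 0.0328
gripper_force: 48.7
```

Call:
{"method": "step_arm", "body": {
  "increments": [
    [1, 0, 0, 0, 0, 0, 0],
    [1, 0, 0, 0, 0, 0, 0]
  ]
}}

```text
t: 11.88
eef_pos: [0.4725, 0.2135, 0.0143]
tool_rot: [3.139, -0.001, 1.571]
contact_force: [-1.0, -1.4, 8.1]
finger_gap: 0.0326
gripper_force: 48.7
```

Call:
{"method": "step_arm", "body": {
  "increments": [
    [1, 0, 0, -0.08, 0, 0, 0],
    [1, 0, 0, -0.12, 0, 0, 0],
    [1, 0, 0, -0.1, 0, 0, 0],
    [1, -0.06, 0.03, -0.04, 0, 0, 0],
    [1, -0.1, 0.05, 0, 0, 0, 0]
  ]
}}

```text
t: 12.3
eef_pos: [0.4967, 0.1691, 0.119]
tool_rot: [3.136, -0.005, 1.577]
contact_force: [1.3, 0.8, -1.3]
finger_gap: 0.0324
gripper_force: 49.8
```

Call:
{"method": "step_arm", "body": {
  "increments": [
    [1, -0.11, 0.06, 0, 0, 0, 0],
    [1, -0.11, 0.06, 0, 0, 0, 0],
    [1, -0.11, 0.06, 0, 0, 0, 0],
    [1, -0.11, 0.06, 0, 0, 0, 0],
    [1, -0.11, 0.06, 0, 0, 0, 0]
  ]
}}

```text
t: 12.72
eef_pos: [0.5864, -0.0017, 0.1159]
tool_rot: [3.14, -0.0, 1.571]
contact_force: [0.1, 1.1, -0.3]
finger_gap: 0.0328
gripper_force: 49.8
```

Call:
{"method": "step_arm", "body": {
  "increments": [
    [1, -0.11, 0.06, 0, 0, 0, 0],
    [1, -0.1, 0.045, 0, 0, 0, 0],
    [1, -0.038, 0.01, 0, 0, 0, 0],
    [1, 0, 0, 0, 0, 0, 0],
    [1, 0, 0, 0, 0, 0, 0]
  ]
}}

```text
t: 13.13
eef_pos: [0.6199, -0.0746, 0.1152]
tool_rot: [3.141, -0.0, 1.569]
contact_force: [-0.6, 1.0, -0.0]
finger_gap: 0.0325
gripper_force: 49.8
```

Run:
```python
from chk import *
s=readout.read_state(); print(s["eef_pos"],s["contact_force"])
for n in ("side","scene"):
    f=optics.grab_frame(n); h=cv2.cvtColor(f["frame"],cv2.COLOR_BGR2HSV); C=cloud(f)
    m=(f["range_z"]>0)&((cv2.inRange(h,(0,120,30),(8,255,255))|cv2.inRange(h,(170,120,30),(180,255,255)))>0)&(np.hypot(C[...,0]-.617,C[...,1]+.0756)<.04)&(C[...,2]>.05)
    q=C[m]; print(n,m.sum(),q.min(0).round(4),q.max(0).round(4))
```

```text
[ 0.61989573 -0.07462176  0.11515705] [-0.59075005  1.00644745 -0.00291089]
side 474 [ 0.6052 -0.0936  0.1026] [ 0.633  -0.0763  0.1821]
scene 263 [ 0.6021 -0.0899  0.1071] [ 0.6335 -0.0664  0.1833]
```

Call:
{"method": "step_arm", "body": {
  "increments": [
    [1, 0, 0, 0.07, 0, 0, 0],
    [1, 0, 0, 0.08, 0, 0, 0],
    [1, 0, 0, 0.05, 0, 0, 0],
    [1, 0, 0, 0.03, 0, 0, 0],
    [1, 0, 0, 0.02, 0, 0, 0]
  ]
}}

```text
t: 13.65
eef_pos: [0.6198, -0.074, 0.0397]
tool_rot: [-3.141, 0.001, 1.572]
contact_force: [-0.6, -1.7, -0.5]
finger_gap: 0.0328
gripper_force: 50.4
```

Call:
{"method": "step_arm", "body": {
  "increments": [
    [1, 0, 0, 0.02, 0, 0, 0],
    [1, 0, 0, 0, 0, 0, 0]
  ]
}}

```text
t: 13.82
eef_pos: [0.6198, -0.0742, 0.0332]
tool_rot: [-3.141, 0.0, 1.571]
contact_force: [-0.3, -3.2, -2.5]
finger_gap: 0.0324
gripper_force: 50.2
```

Call:
{"method": "step_arm", "body": {
  "increments": [
    [0, 0, 0, 0, 0, 0, 0],
    [0, 0, 0, 0, 0, 0, 0],
    [0, 0, 0, 0, 0, 0, 0],
    [0, 0, 0, 0, 0, 0, 0],
    [0, 0, 0, 0, 0, 0, 0]
  ]
}}

```text
t: 14.23
eef_pos: [0.6203, -0.074, 0.034]
tool_rot: [3.141, -0.0, 1.571]
contact_force: [0.6, 0.5, -0.0]
finger_gap: 0.0854
gripper_force: 0.0
```

Call:
{"method": "step_arm", "body": {
  "increments": [
    [0, 0, 0, 0, 0, 0, 0],
    [0, 0, 0, -0.08, 0, 0, 0],
    [0, 0, 0, -0.12, 0, 0, 0],
    [0, 0, 0, -0.09, 0, 0, 0],
    [0, 0.05, -0.07, 0, 0, 0, 0]
  ]
}}

```text
t: 14.65
eef_pos: [0.6051, -0.0628, 0.1263]
tool_rot: [3.13, 0.002, 1.567]
contact_force: [1.0, 0.3, 0.4]
finger_gap: 0.0853
gripper_force: 0.0
```

Call:
{"method": "step_arm", "body": {
  "increments": [
    [0, 0.07, -0.1, 0, 0, 0, 0],
    [0, 0.07, -0.1, 0, 0, 0, 0],
    [0, 0.07, -0.1, 0, 0, 0, 0],
    [0, 0.07, -0.1, 0, 0, 0, 0],
    [0, 0.07, -0.1, 0, 0, 0, 0]
  ]
}}

```text
t: 15.07
eef_pos: [0.4476, 0.0464, 0.1208]
tool_rot: [3.141, -0.0, 1.571]
contact_force: [0.2, 0.8, 0.4]
finger_gap: 0.0852
gripper_force: 0.0
```

Call:
{"method": "step_arm", "body": {
  "increments": [
    [0, 0.04, -0.04, 0, 0, 0, 0],
    [0, 0, 0, 0, 0, 0, 0],
    [0, 0, 0, 0, 0, 0, 0]
  ]
}}

```text
t: 15.32
eef_pos: [0.437, 0.0584, 0.1211]
tool_rot: [3.141, -0.0, 1.573]
contact_force: [0.8, -0.3, -0.4]
finger_gap: 0.0853
gripper_force: 0.0
```

Run:
```python
from chk import *
f=optics.grab_frame("side"); print("maroon in c",top(f,.617,-.0756,.098),"gold",top(f,.627,-.0105,.083))
w=optics.grab_frame("wrist"); print("silver",top(w,.435,.057,.095)); cv2.imwrite("pics/w4.png",w["frame"]); print(readout.read_state()["eef_pos"])
```

```text
maroon in c (np.int64(133), array([ 0.6166, -0.0738]), np.float64(0.0977)) gold (np.int64(93), array([ 0.6237, -0.0095]), np.float64(0.083))
silver (np.int64(2428), array([0.4363, 0.0598]), np.float64(0.0956))
[0.4381587  0.05724097 0.12093801]
```

View pics/w4.png

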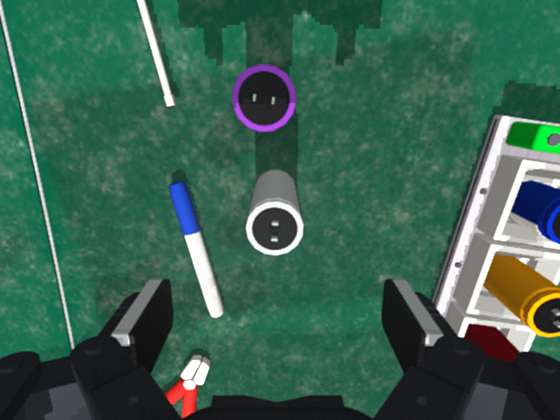

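Wrist view: the silver can's top is at (275,229), between the open fingers. Purple is at (264,98), clear of them, and blue, gold and maroon stand in nests a, b and c on the right. Maroon's top is at 0.0977 (0.098 means seated). Now picking silver.

Call:
{"method": "step_arm", "body": {
  "increments": [
    [0, 0, 0, 0.08, 0, 0, 0],
    [0, 0, 0, 0.1, 0, 0, 0],
    [0, 0, 0, 0.1, 0, 0, 0],
    [0, 0, 0, 0.05, 0, 0, 0],
    [0, 0, 0, 0, 0, 0, 0]
  ]
}}

```text
t: 15.83
eef_pos: [0.4362, 0.0564, 0.0189]
tool_rot: [-3.137, 0.001, 1.569]
contact_force: [-1.0, 0.1, 0.5]
finger_gap: 0.0852
gripper_force: 0.0
```

Call:
{"method": "step_arm", "body": {
  "increments": [
    [1, 0, 0, 0, 0, 0, 0],
    [1, 0, 0, 0, 0, 0, 0],
    [1, 0, 0, 0, 0, 0, 0],
    [1, 0, 0, 0, 0, 0, 0],
    [1, 0, 0, 0, 0, 0, 0]
  ]
}}

```text
t: 16.25
eef_pos: [0.4379, 0.0578, 0.0227]
tool_rot: [3.139, -0.0, 1.571]
contact_force: [-0.4, -0.8, 7.2]
finger_gap: 0.0327
gripper_force: 48.8
```

Call:
{"method": "step_arm", "body": {
  "increments": [
    [1, 0, 0, 0, 0, 0, 0],
    [1, 0, 0, 0, 0, 0, 0]
  ]
}}

```text
t: 16.42
eef_pos: [0.4379, 0.0577, 0.0227]
tool_rot: [3.139, -0.0, 1.571]
contact_force: [-1.5, -0.0, 7.1]
finger_gap: 0.0331
gripper_force: 48.8
```

Call:
{"method": "step_arm", "body": {
  "increments": [
    [1, 0, 0, -0.08, 0, 0, 0],
    [1, 0, 0, -0.12, 0, 0, 0],
    [1, 0, 0, -0.12, 0, 0, 0],
    [1, -0.03, 0.03, -0.05, 0, 0, 0],
    [1, -0.08, 0.07, 0, 0, 0, 0]
  ]
}}

```text
t: 16.83
eef_pos: [0.4677, 0.0277, 0.1369]
tool_rot: [3.136, -0.003, 1.576]
contact_force: [0.9, 0.3, -2.2]
finger_gap: 0.0332
gripper_force: 50.3
```

Call:
{"method": "step_arm", "body": {
  "increments": [
    [1, -0.09, 0.08, 0, 0, 0, 0],
    [1, -0.09, 0.08, 0, 0, 0, 0],
    [1, -0.09, 0.08, 0, 0, 0, 0],
    [1, -0.09, 0.08, 0, 0, 0, 0],
    [1, -0.09, 0.08, 0, 0, 0, 0]
  ]
}}

```text
t: 17.25
eef_pos: [0.5879, -0.1117, 0.1333]
tool_rot: [3.141, -0.0, 1.571]
contact_force: [0.0, -0.0, -1.2]
finger_gap: 0.0329
gripper_force: 50.3
```

Call:
{"method": "step_arm", "body": {
  "increments": [
    [1, -0.07, 0.055, 0, 0, 0, 0],
    [1, -0.027, 0.02, 0, 0, 0, 0],
    [1, 0, 0, 0, 0, 0, 0],
    [1, 0, 0, 0, 0, 0, 0]
  ]
}}

```text
t: 17.58
eef_pos: [0.609, -0.1391, 0.1326]
tool_rot: [-3.141, -0.001, 1.57]
contact_force: [0.5, 0.7, -0.8]
finger_gap: 0.0331
gripper_force: 50.3
```

Run:
```python
from chk import *
s=readout.read_state(); print(s["eef_pos"],s["contact_force"])
foot=s["eef_pos"][2]-.0227; print("foot",foot)
for n in ("side","scene"):
    f=optics.grab_frame(n); C=cloud(f)
    m=(f["range_z"]>0)&(np.hypot(C[...,0]-.607,C[...,1]+.141)<.04)&(C[...,2]>foot-.01)&(C[...,2]<foot+.045)
    q=C[m]; print(n,m.sum(),q.min(0).round(4),q.max(0).round(4))
```

```text
[ 0.60901373 -0.13908046  0.13257661] [ 0.50834317  0.69085189 -0.80374662]
foot 0.10987660822658044
side 429 [ 0.5893 -0.1572  0.1099] [ 0.6243 -0.1355  0.1548]
scene 191 [ 0.59   -0.155   0.1106] [ 0.6244 -0.1347  0.1548]
```

The held can measures (0.607,-0.139), right over nest d. Lowering it.

Call:
{"method": "step_arm", "body": {
  "increments": [
    [1, -0.004, 0, 0.08, 0, 0, 0],
    [1, 0, 0, 0.09, 0, 0, 0],
    [1, 0, 0, 0.06, 0, 0, 0],
    [1, 0, 0, 0.03, 0, 0, 0],
    [1, 0, 0, 0.02, 0, 0, 0]
  ]
}}

```text
t: 18.1
eef_pos: [0.6088, -0.1392, 0.0479]
tool_rot: [-3.14, -0.001, 1.572]
contact_force: [-0.5, 0.1, -0.4]
finger_gap: 0.0329
gripper_force: 50.3
```

Call:
{"method": "step_arm", "body": {
  "increments": [
    [1, 0, 0, 0.02, 0, 0, 0],
    [1, 0, 0, 0, 0, 0, 0]
  ]
}}

```text
t: 18.27
eef_pos: [0.6095, -0.1402, 0.0425]
tool_rot: [-3.141, -0.0, 1.571]
contact_force: [-1.7, 0.6, -2.3]
finger_gap: 0.0329
gripper_force: 50.3
```

Call:
{"method": "step_arm", "body": {
  "increments": [
    [0, 0, 0, 0, 0, 0, 0],
    [0, 0, 0, 0, 0, 0, 0],
    [0, 0, 0, 0, 0, 0, 0],
    [0, 0, 0, 0, 0, 0, 0],
    [0, 0, 0, 0, 0, 0, 0]
  ]
}}

```text
t: 18.68
eef_pos: [0.6099, -0.1408, 0.0432]
tool_rot: [3.141, 0.0, 1.571]
contact_force: [0.9, -0.4, -0.0]
finger_gap: 0.0852
gripper_force: 0.0
```

Call:
{"method": "step_arm", "body": {
  "increments": [
    [0, 0, 0, 0, 0, 0, 0],
    [0, 0, 0, -0.08, 0, 0, 0],
    [0, 0, 0, -0.12, 0, 0, 0],
    [0, 0, 0, -0.12, 0, 0, 0],
    [0, 0, -0.1, 0, 0, 0, 0]
  ]
}}

```text
t: 19.1
eef_pos: [0.588, -0.1409, 0.1455]
tool_rot: [3.127, 0.002, 1.573]
contact_force: [1.1, -0.5, 0.7]
finger_gap: 0.0856
gripper_force: 0.0
```

Call:
{"method": "step_arm", "body": {
  "increments": [
    [0, 0, -0.1, 0, 0, 0, 0],
    [0, 0, -0.1, 0, 0, 0, 0],
    [0, 0, -0.1, 0, 0, 0, 0],
    [0, 0, 0, 0, 0, 0, 0],
    [0, 0, 0, 0, 0, 0, 0]
  ]
}}

```text
t: 19.52
eef_pos: [0.4885, -0.1409, 0.1392]
tool_rot: [3.141, -0.0, 1.57]
contact_force: [0.7, 0.6, -0.4]
finger_gap: 0.0854
gripper_force: 0.0
```

Run:
```python
from chk import *
s=readout.read_state(); print(s["eef_pos"],s["contact_force"])
for n in ("side","scene"):
    f=optics.grab_frame(n)
    for k,x,y,z in (("blue",.637,.0546,.068),("gold",.627,-.0105,.083),("maroon",.617,-.0756,.098),("silver",.607,-.141,.113)): print(n,k,top(f,x,y,z))
    cv2.imwrite(f"pics/end_{n}.png",cv2.resize(f["frame"][170:320,220:380],None,fx=3.5,fy=3.5,interpolation=2))
```

```text
[ 0.48849268 -0.14087833  0.13924096] [ 0.73756594  0.64242401 -0.42453463]
side blue (np.int64(73), array([0.6346, 0.0544]), np.float64(0.068))
side gold (np.int64(92), array([ 0.6246, -0.0091]), np.float64(0.0832))
side maroon (np.int64(124), array([ 0.6163, -0.0743]), np.float64(0.0981))
side silver (np.int64(162), array([ 0.6065, -0.1407]), np.float64(0.1128))
scene blue (np.int64(140), array([0.6343, 0.0526]), np.float64(0.0681))
scene gold (np.int64(152), array([ 0.6237, -0.008 ]), np.float64(0.0831))
scene maroon (np.int64(177), array([ 0.617 , -0.0726]), np.float64(0.098))
scene silver (np.int64(197), array([ 0.6088, -0.1393]), np.float64(0.1131))
```

View pics/end_side.png

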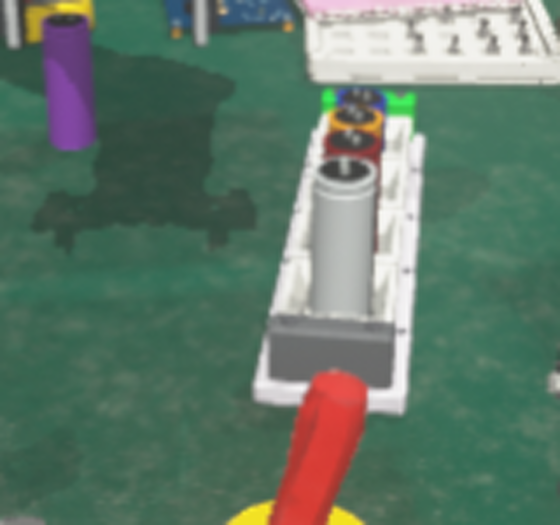

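View pics/end_scene.png

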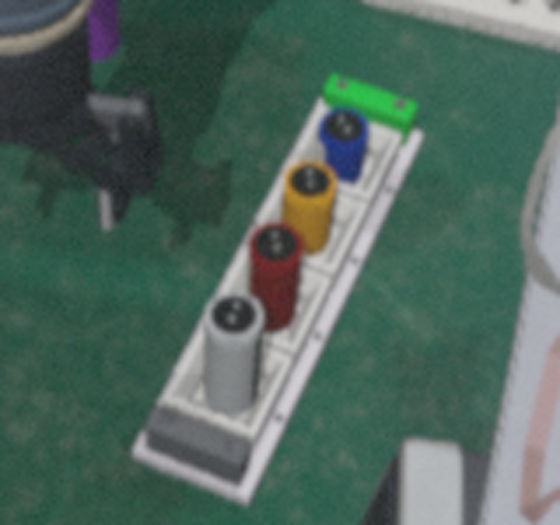

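Both views show all four cans upright and seated in the right order: blue (343,145) beside the green stop, then gold (310,205), maroon (275,275) and silver (234,350) beside the grey one. Their tops are within 0.3 mm of the seated heights, and the gripper is clear.

```bash
python3 -c "
from station import ctrl; print(ctrl.sign_off())"
```

```text
the job is handed in; nothing more can be done
None
```

The job is handed in (no verdict was returned): blue, gold, maroon and silver stand upright and fully seated in nests a to d, shortest beside the green stop and tallest beside the grey, in about 20 s with none knocked over.

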